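# Tuck the flap of the fittings tray under its lip

### The job

Close the small sheet-metal fittings tray before the cart is wheeled away: fold its hinged flap over, then hold it down and push it along by its rib until its free edge is fully home beneath the retaining lip, so that it stays shut when you let go. Do it by pushing with the fingertips; pick nothing up, leave the fittings lying in the tray and do not disturb the other things on the cart.

Things in the scene. Friction and masses are not known exactly. Their poses are not given: they have to be found in the camera images.
- tray: Open dark steel tray fixed to the cart top, 110 (its x) x 130 (its y) x 42 mm high, walls 3 mm; position and yaw vary. Origin: centre of its underside; z up. The flap's hinge line runs along its x near the +y end, at y = +58, z = 45.5 mm while the slide is at 0; the retaining lip is at the -y end.
- lip (a point): Middle of the inner edge of the lip's flat underside, at (0, -46, 52) mm in the tray frame. The lip is a steel strip 64 mm wide (along x), 3 mm thick, on a bracket at the -y wall, 10 mm above the rim; it reaches inward from y = -68 to -46 mm; from there its mouth is bent up at 40 degrees to y = -39, top at z = 60 mm, the lip's highest point.
- flap (a joint): Hinge angle of the flap, rad: 0 = flat on the rim (stop; its top is then at z = 45 mm), 1.57 = upright, 2.05 = leaning back (stop). Aluminium plate 94 mm wide, 3 mm thick, 0.1 kg, free edge 94 mm from the hinge. Pushed to about 1.2 it falls over by itself in about 1 s (pushing on behind the rib can slide it), to rest at about 0.2 on a bumper.
- flap_slide (a joint): How far the hinge pin has slid in its slots towards the lip (tray -y), m: 0 = back, 0.022 = fully home (stop). About 5 N of friction; stays where left. At 0 the flat flap's free edge is at tray y = -36 mm, clear of the lip; at 0.022 at y = -58 mm, 12 mm under its flat part. Slid too soon, the flap would land on the lip.
- rib (a point): Foot of the push rib on the flap's outer (when folded, upper) face, middle of its hinge side, 66 mm from the hinge line. The rib is a round bead 64 mm long parallel to the hinge, 9 mm thick, 8 mm high. A fingertip on the plate at its hinge side can hold the flap down and push it to the lip. Site axes: at joint 0 the tray's.
- flap_edge (a point): Middle of the flap's free edge, at the outer face, 94 mm from the hinge line.
- cap_b: Grey hexagonal pipe cap, 31x35x18 mm, loose in the tray. Origin: centre of its underside.
- plug_a: Brass threaded pipe plug, 41x35x31 mm, loose in the tray. Origin: centre of its underside.
- solenoid_valve_1: Solenoid valve with white block and black coil, 46x110x109 mm, loose bystander at the left. Origin: centre of its underside.
- pressure_gauge: Round black pressure gauge with brass stem lying on its back, 88x63x24 mm, loose bystander at the left front.
- wrench: Open-ended steel wrench lying flat, 41x210x9 mm, loose bystander at the front edge.
- seal_tape: Roll of seal tape lying flat, 61x61x14 mm, loose bystander at the left back.
- ball_valve_1: Brass ball valve with red lever, 50x130x72 mm, loose bystander at the right.
- nipple_a: Brass hex nipple standing up, 46x40x52 mm, loose bystander at the right front.
- union_a: Brass union, 54x54x48 mm, loose bystander at the right.
- bumper_top (a point): Top of a 9 mm spring pin in the tray, at (-40, 0, 54) mm in the tray frame when free. It holds the folded flap up at about 0.2 rad, its edge too high to enter the lip; about 2 N of downward push at the rib brings the flap flat. Under the lip it presses the flap up against it.

How it is judged (in metres and radians):
On the way:
1. the flap is folded over onto the tray (value of joint flap below 0.3 rad), for 0.05 s.
At the end, for the whole second after the job is handed in: The flap is shut within 0.12 rad of flat, its slide at least 16 mm of 22 mm home, so that its free edge is below the lip's underside and at least 5 mm past the lip's inner edge, and it stays so (value of joint flap below 0.12 rad and value of joint flap_slide above 0.016 m and z of flap_edge in the frame of tray below 0.054 m and y of flap_edge in the frame of tray below -0.051 m); the robot touches nothing.
It fails at once if a fitting in the tray is lifted or shifted more than 20 mm (distance of any of cap_b, plug_a from where it was at the start of the episode above 0.02 m).
It fails at once if another thing on the cart is lifted, tipped or moved more than 20 mm (distance of any of solenoid_valve_1, pressure_gauge, wrench, seal_tape, ball_valve_1, nipple_a, union_a from where it was at the start of the episode above 0.02 m).
It also fails if it takes over 38 s, if anything falls off the work surface, if the arm or the gripper's body presses on something with over 40 N, if the wrist force passes 120 N, or if a joint passes its speed limit or range.

### The arm

A 7-joint arm with a two-finger parallel gripper is mounted at the origin on a cart in front of the work surface, level with it; the furniture and walls round the work are solid. World frame = base frame: x ahead of the robot, y to its left, z up, the work surface at z = 0. Lengths are in mm, angles in rad, forces in N, time in s.
With the tool pointing down it reaches from about 400 to 875 mm from the base axis. Payload 4.4 kg.
Tool frame: the origin (TCP) lies at the very end of the fingers, on their centre line; the grasp point (between the pads) lies 19 mm behind it; z points along the fingers, y is the line along which they close (so a half turn about z gives the same grasp; the last joint's range is limited). The gripper opens to 85 mm and grips with 20 to 120 N. Pads are 22 mm wide; open, the fingers measure 114 mm over their backs; the gripper's body (76 mm by 85 mm) begins 54 mm behind the grasp point. The pads swing forward as they close: fully open they stand 13 mm farther back than shut.
Start: joints at [-1.348, 0.628, 0.038, 1.517, -0.027, 0.996, -0.02], TCP at [185.097, 623.103, 231.313] pointing down, gripper open.
Joint ranges: [-3.06, 3.06], [-0.37, 2.12], [-1.25, 1.32], [0.18, 2.47], [-1.1, 4.24], [0.23, 1.98], [-2.94, 2.94]. Speed limits (rad/s): [2.57, 2.57, 3.14, 3.14, 3.14, 3.14, 3.14].

### API

Orientations are given as [roll, pitch, yaw] about the fixed x, y, z axes, in that order (R = Rz(yaw) Ry(pitch) Rx(roll)).
In Python, from cell import read_state, get_image, camera_info, finish_job gives the robot as it stands.
- The arm moves only by the tool play_rows, never from a script. Its argument "deltas" is one flat list of numbers, 7 for each row, row after row: the shift along the tool's x, y, z in mm, then the turn, a rotation vector about the tool's x, y, z in rad, then the opening, from 0 (shut) to 1 (fully open). In form: [dx, dy, dz, ax, ay, az, grip, dx, dy, dz, ax, ay, az, grip, ...]. A call has 1 to 10 rows; each row is the pose to reach, as a shift and turn from the pose commanded when the call began, along the tool's axes at that moment; what a row does not reach only later rows make up. A row lasts 1/8 s, in which the tool goes at most 62.5 mm and 10.7 degrees, less where a joint would pass 70% of its speed; a pose out of reach is approached as far as the arm can. A call with a gripper value outside its range is refused whole. The fingers move at their own pace and stop on an object; the grip force is fixed at half the most. Time passes only in rows, so rows that repeat a pose let the fingers close. It gives the time, the measured TCP pose, the force, the opening and the grip force at its end, in the units of the state.
- read_state(): the state, without advancing time (a new reading comes with each control period).
- get_image(name): name is "scene" or "top"; returns the picture (480x640x3 uint8, red, green, blue); there is no depth.
- camera_info(name): a dict with "fx", "fy", "cx", "cy" (pixels), "distortion" ([k1, k2, p1, p2, k3] as OpenCV has them; the pictures are not rectified), "T" (4x4, takes a point from camera to world coordinates). Camera axes: x right, y down, z forward; pixel columns grow to the right and rows downward; lengths in mm; the calibration is good to about 2 mm. A picture is of the moment at which its call begins. camera_info takes no time and is no camera call.
- finish_job(): hands the job in; it is judged then, once.
The state is a dict: "clock": time; "qpos": joint angles; "qd": joint speeds; "tau": joint torques, N m; "eef_pos": TCP position; "tool_rot": TCP orientation; "force": force on the tool from outside, world axes, zero at the start; "torque": the same for the moment, N m; "width": finger opening in mm; "gripper_force": force on a finger pad.
Only numpy, scipy, OpenCV 4.12 (cv2) and the standard library are available. Lean on these libraries where they do the work, as an engineer would, in place of code of your own. Each camera call takes 0.05 s, during which the arm holds its last target. There are 200 camera calls.

## Working session

There is one attempt and no reset: what is moved stays moved. The work goes in short steps, Python scripts to look and compute and a tool call to move; the robot and the scene stay as the last step left them, time stands still between calls to the robot, and variables do not carry over. Pictures are saved under pics/ and viewed, at most 10 in all, crops included, and the job is handed in when it is done.

Besides the shell and the picture viewer there is one more tool, called after "Request:" in YAML: its name, and indented under it one key for each argument. play_rows: Moves the arm, as the interface text tells. Its arguments: {"type":"object","properties":{"deltas":{"type":"array"}},"required":["deltas"]}

```bash
mkdir -p pics; python3 - <<'E'
from cell import *
import cv2,numpy as np
np.set_printoptions(precision=4,suppress=True)
for n in("scene","top"):
    cv2.imwrite(f"pics/{n}0.png",get_image(n)[:,:,::-1]); c=camera_info(n); print(n,{k:(np.array(v)) for k,v in c.items()})
s=read_state();print(s)
E
```

```text
scene {'fx': array(601.8315), 'fy': array(601.8315), 'cx': array(315.0423), 'cy': array(233.2667), 'distortion': array([-0.0699,  0.    ,  0.    ,  0.    ,  0.    ]), 'T': array([[   0.6463,   -0.5687,    0.5088, -129.7426],
       [  -0.7631,   -0.4866,    0.4254, -511.3447],
       [   0.0056,   -0.6632,   -0.7485, 1002.7339],
       [   0.    ,    0.    ,    0.    ,    1.    ]])}
top {'fx': array(435.9565), 'fy': array(435.9565), 'cx': array(319.1238), 'cy': array(235.2834), 'distortion': array([-0.0886,  0.    ,  0.    ,  0.    ,  0.    ]), 'T': array([[ -0.0222,  -0.993 ,   0.1157, 407.8346],
       [ -0.9993,   0.0255,   0.0273,  23.3415],
       [ -0.0301,  -0.115 ,  -0.9929, 927.5284],
       [  0.    ,   0.    ,   0.    ,   1.    ]])}
{'clock': 0.1, 'qpos': array([-1.3478,  0.6293,  0.0384,  1.5183, -0.027 ,  0.9963, -0.02  ]), 'qd': array([ 0.0015, -0.0019,  0.0002, -0.0015, -0.0005, -0.0012,  0.0003]), 'tau': array([  0.0034, -56.4537,   1.2308, -19.3976,   0.0113,   0.0054,
         0.    ]), 'eef_pos': array([184.9235, 622.5442, 230.4583]), 'tool_rot': array([-3.1398,  0.    ,  2.8528]), 'force': array([-0.2022, -0.8408, -0.1361]), 'torque': array([-0.001 ,  0.0226,  0.0202]), 'gripper_force': 0.0, 'width': 85.1216409420224}
```

View pics/scene0.png

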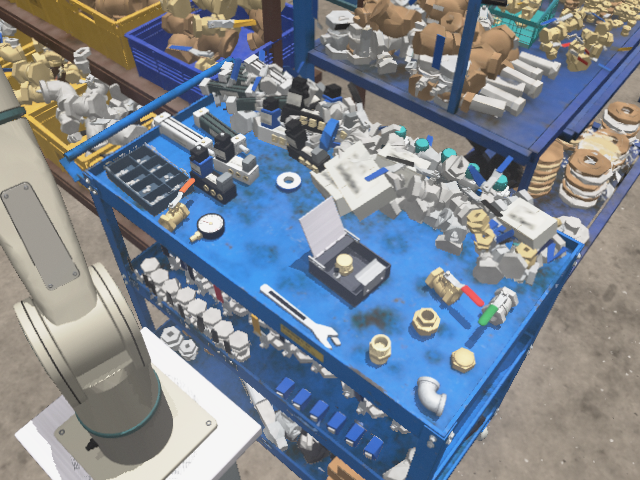

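View pics/top0.png

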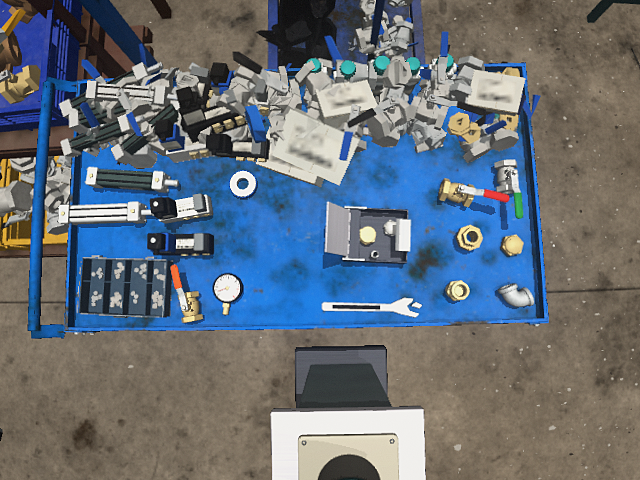

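The scene view shows the tray near (345,265), with its flap standing on the left side and the white lip on the right. In the top view the tray spans about (327–410, 203–265). Next I'll take enlarged crops.

```bash
python3 - <<'E'
import cv2
a=cv2.imread("pics/top0.png")[190:280,310:430]; b=cv2.imread("pics/scene0.png")[185:310,290:400]
cv2.imwrite("pics/topc.png",cv2.resize(a,None,fx=6.5,fy=6.5,interpolation=cv2.INTER_CUBIC))
cv2.imwrite("pics/scenec.png",cv2.resize(b,None,fx=4.8,fy=4.8,interpolation=cv2.INTER_CUBIC))
E
```

```text
(no output)
```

View pics/topc.png

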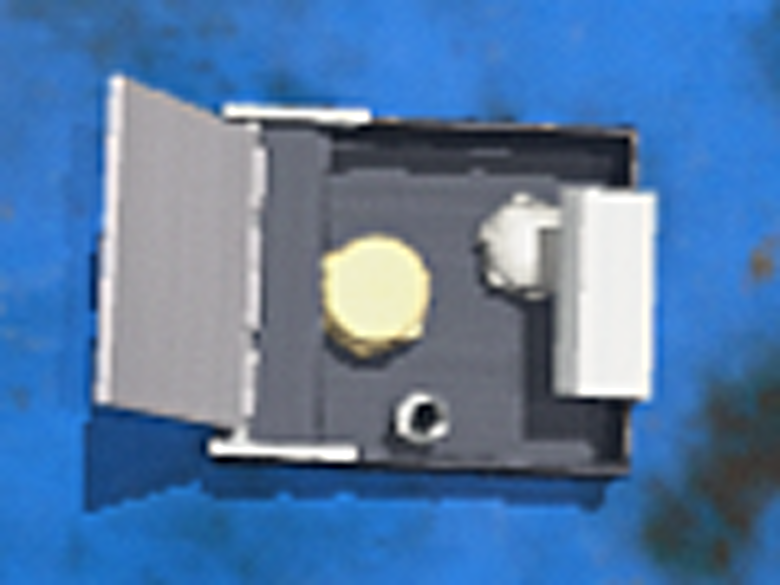

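View pics/scenec.png

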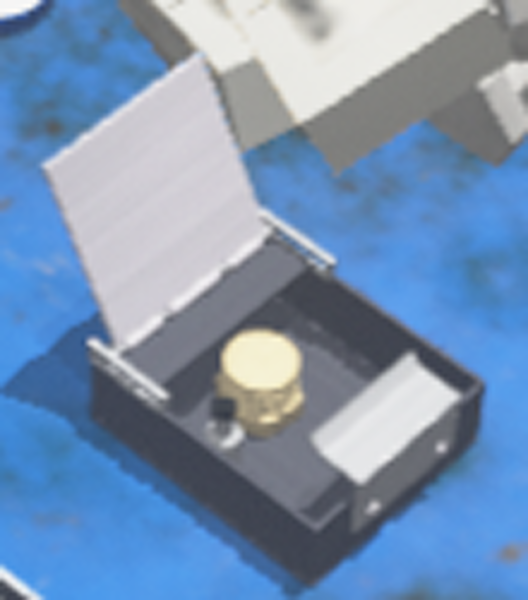

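The top crop shows rim corners at (635,130) and (630,472), lip corners at (656,190), (651,398), (563,187) and (558,396), and the flap edge at (118,78)–(100,403). The scene crop shows the matching rim, lip and flap corners. From these I'll fit the tray pose and flap angle.

```bash
cat > fit.py <<'E'
from cell import *
import cv2,numpy as np
from scipy.optimize import least_squares
from scipy.spatial.transform import Rotation as R
np.set_printoptions(precision=3,suppress=True)
def proj(n,P):
    c=camera_info(n);T=np.linalg.inv(c["T"])
    K=np.array([[c["fx"],0,c["cx"]],[0,c["fy"],c["cy"]],[0,0,1]])
    return cv2.projectPoints(np.array(P,float),cv2.Rodrigues(T[:3,:3])[0],T[:3,3],K,np.array(c["distortion"]))[0][:,0]
def flap(x,s,th,off=1.5,sl=0):  # s from hinge, off = outward normal from plate hinge line
    return [x,58-sl-s*np.cos(th)+off*np.sin(th)*1, 45.5+s*np.sin(th)+off*np.cos(th)]
def world(p,P):
    return R.from_euler('z',p[2]).apply(P)+[p[0],p[1],0]
E
python3 - <<'E'
from fit import *
tb=[(635,130),(630,472),(656,190),(651,398),(563,187),(558,396),(118,78),(100,403)]
sb=[(482,385),(318,525),(465,395),(360,480),(410,352),(312,440),(203,55),(45,165)]
tp=np.array(tb)/6.5+[309.6,189.6]; sp=np.array(sb)/4.8+[289.6,184.6]
base=[(55,-65,42),(-55,-65,42),(32,-68,55),(-32,-68,55),(32,-39,60),(-32,-39,60)]
def f(p):
    P=world(p,base+[flap(47,94,p[3],0),flap(-47,94,p[3],0)])
    return np.r_[(proj("top",P)-tp).ravel(),(proj("scene",P)-sp).ravel()]
r=least_squares(f,[450,-40,0,1.9],x_scale=[10,10,.1,.1])
print(r.x);print(r.fun.reshape(-1,2))
th=r.x[3]
P=dict(hinge=[0,58,45.5],edge=flap(0,94,th,0),rib=flap(0,66,th),lip=[0,-46,52])
for k,v in P.items(): print(k,world(r.x,[v])[0])
s=read_state();print(s["eef_pos"],R.from_euler('xyz',s["tool_rot"]).as_matrix())
E
```

```text
[510.479 -68.282  -0.07    2.023]
[[ 1.073 -0.633]
 [ 0.501  0.234]
 [ 0.173  0.293]
 [ 0.174 -0.133]
 [ 0.505 -0.264]
 [ 0.385 -0.673]
 [ 0.319 -0.517]
 [ 0.741 -0.121]
 [ 0.89  -1.116]
 [-0.777  1.031]
 [-1.063 -0.043]
 [-0.181  0.554]
 [-0.373 -0.504]
 [-1.068 -0.918]
 [-0.922 -0.821]
 [-0.586  0.147]]
hinge [514.562 -10.426  45.5  ]
edge [517.451  30.523 130.063]
rib [516.686  19.671 104.219]
lip [ 507.24  -114.168   52.   ]
[184.924 622.544 230.458] [[-0.959  0.285 -0.   ]
 [ 0.285  0.959 -0.002]
 [-0.    -0.002 -1.   ]]
```

The fit is good: the tray is at (510, -68), yaw -0.07, with the flap at 2.02 rad. I'll point tool x along tray +y and tool y along tray +x, with the fingers shut, and come in behind the flap.

```bash
cat >> fit.py <<'E'
TR=[510.48,-68.28,-0.07]
RT=np.array([[0,1,0],[1,0,0],[0,0,-1.]])
RG=R.from_euler('z',TR[2])*R.from_matrix(RT)
def in_tray(pw): return R.from_euler('z',-TR[2]).apply(np.array(pw)-[TR[0],TR[1],0])
def st():
    s=read_state(); print("t",s["clock"],"tray",in_tray(s["eef_pos"]),"F",R.from_euler('z',-TR[2]).apply(s["force"]),"rotErr",(RG.inv()*R.from_euler('xyz',s["tool_rot"])).as_rotvec(),"w",s["width"],"q",s["qpos"])
E
python3 - <<'E'
from fit import *
R0=R.from_euler('xyz',[-3.1398,0,2.8528]); p0=np.array([185.097,623.103,231.313])
for q in ([0,135,225],[0,135,120]):
    pw=world(TR,[q])[0]; print(pw, R0.inv().apply(pw-p0),(R0.inv()*RG).as_rotvec())
E
```

```text
[519.922  66.389 225.   ] [-479.509 -438.291    7.099] [-0.002  0.001  1.352]
[519.922  66.389 120.   ] [-479.509 -438.102  112.099] [-0.002  0.001  1.352]
```

Request:
play_rows:
  deltas: [-40,-36,1,0,0,0.12,0,-80,-73,2,0,0,0.26,0,-120,-110,3,0,0,0.4,0,-160,-146,3,0,0,0.54,0,-200,-183,4,0,0,0.68,0,-240,-219,4,0,0,0.82,0,-280,-256,5,0,0,0.96,0,-320,-292,5,0,0,1.1,0,-360,-329,6,0,0,1.24,0,-400,-365,6,-0.002,0.001,1.352,0]

```text
clock: 1.35
eef_pos: [465.1, 157.8, 225.1]
tool_rot: [3.141, -0.002, 1.497]
force: [-0.6, 0.4, -0.1]
width: 0.3
gripper_force: 0.0
```

```bash
python3 -c "
from fit import *
st()
R0=R.from_euler('xyz',[-3.1398,0,2.8528]); p0=np.array([185.097,623.103,231.313])
print(in_tray(p0+R0.apply([-400,-365,6])))"
```

```text
t 1.35 tray [-61.121 222.362 225.137] F [-0.668  0.387 -0.055] rotErr [-0.001  0.002  0.004] w 0.3233982733706441 q [-0.691  0.441  0.436  1.967 -0.26   0.786 -0.181]
[-61.705 223.803 225.967]
```

Request:
play_rows:
  deltas: [-40,30,15,0,0,0,0,-75,55,45,0,0,0,0,-89,62,80,0,0,0,0,-89,62,106,0,0,0,0,-89,62,106,0,0,0,0]

```text
clock: 1.98
eef_pos: [518.6, 66.0, 117.4]
tool_rot: [-3.138, -0.001, 1.5]
force: [-0.4, 1.0, 0.2]
width: -0.1
gripper_force: 0.0
```

```bash
python3 -c "
from fit import *
st()
cv2.imwrite('pics/s1.png',cv2.resize(get_image('scene')[120:320,230:450,::-1],None,fx=2.7,fy=2.7))"
```

```text
t 1.975 tray [ -1.327 134.503 117.41 ] F [-0.466  0.98   0.198] rotErr [0.004 0.001 0.001] w -0.12913713227326282 q [-0.399  0.641  0.333  1.98  -0.367  0.582  0.112]
```

View pics/s1.png

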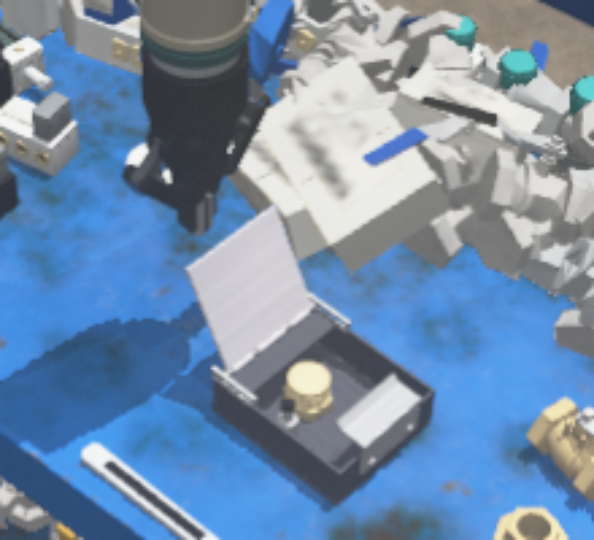

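The gripper is behind the flap with shut tips near (200,225) in the crop. Next I'll push toward the tray.

Request:
play_rows:
  deltas: [-12,0,0,0,0,0,0,-24,0,0,0,0,0,0,-34,0,0,0,0,0,0,-44,0,0,0,0,0,0,-54,0,0,0,0,0,0,-64,0,0,0,0,0,0,-74,0,0,0,0,0,0,-84,0,0,0,0,0,0,-94,0,0,0,0,0,0,-103,0,0,0,0,0,0]

```text
clock: 3.28
eef_pos: [512.9, -37.1, 118.8]
tool_rot: [3.141, -0.002, 1.501]
force: [-0.2, 0.3, 0.2]
width: 0.1
gripper_force: 0.0
```

Request:
play_rows:
  deltas: [0,0,-10,0,0,0,0,0,0,-15,0,0,0,0,0,0,-15,0,0,0,0,0,0,-15,0,0,0,0,0,0,-15,0,0,0,0,0,0,-15,0,0,0,0,0,0,-15,0,0,0,0,0,0,-15,0,0,0,0]

```text
clock: 4.28
eef_pos: [513.1, -36.4, 134.0]
tool_rot: [3.141, -0.002, 1.501]
force: [0.2, 0.4, -0.4]
width: 0.4
gripper_force: 0.0
```

```bash
python3 -c "
from fit import *
st()
a=get_image('scene')[120:320,230:450,::-1]; b=get_image('top')[185:285,300:440,::-1]
cv2.imwrite('pics/s2.png',np.hstack([cv2.resize(a,(440,400)),cv2.resize(b,(360,400))]))"
```

```text
t 4.275 tray [  0.36   31.947 133.951] F [ 0.123  0.447 -0.44 ] rotErr [-0.001  0.002  0.   ] w 0.3631353393110442 q [-0.201  0.601  0.326  1.995 -0.332  0.595  0.279]
```

View pics/s2.png

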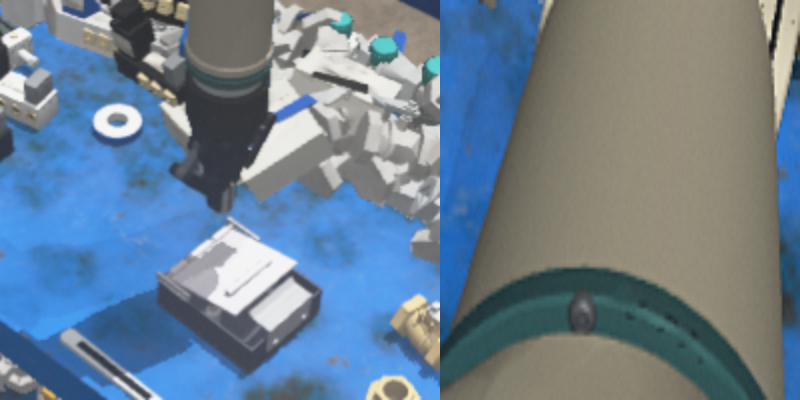

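The flap has folded over, with its rib at about (250,280) in the left crop. Before pressing, I'll enlarge the view with model predictions overlaid to check the slide and angle.

```bash
python3 -c "
from fit import *
im=get_image('scene')[:,:,::-1]; o=np.array([300,215]);k=7
a=cv2.resize(np.ascontiguousarray(im[215:300,300:405]),None,fx=k,fy=k,interpolation=cv2.INTER_CUBIC)
for sl,c in((0,(0,0,255)),(8,(0,200,0))):
  P=world(TR,[flap(x,s,.2,-.5,sl) for x,s in((47,94),(-47,94),(32,66),(-32,66))])
  for u in proj('scene',P): cv2.circle(a,tuple(int(v) for v in (u-o+.5)*k),4,c,1)
cv2.imwrite('pics/s3.png',a)"
```

```text
(no output)
```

View pics/s3.png

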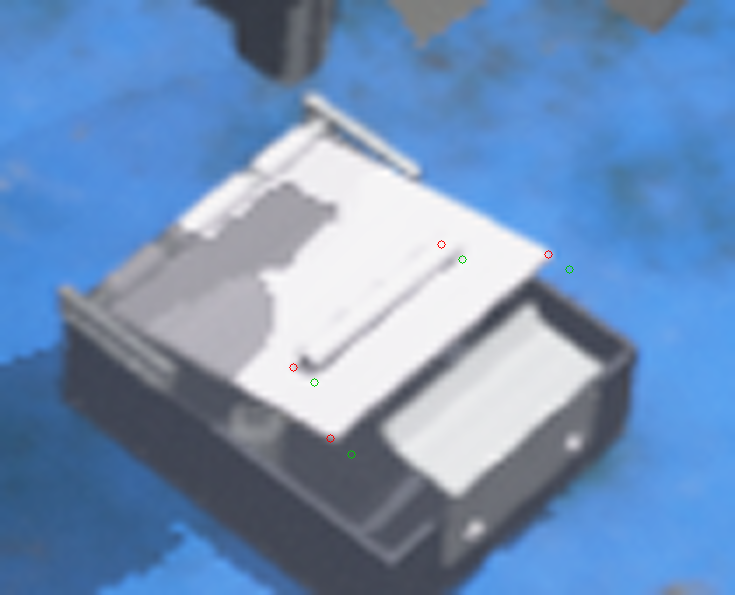

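The red markers (slide 0, angle 0.2) match the corners, so the flap is folded, unslid and clear of the lip. Next I'll lower the tips onto the plate behind the rib.

Request:
play_rows:
  deltas: [-12,0,20,0,0,0,0,-20,0,45,0,0,0,0,-20,0,65,0,0,0,0,-20,0,75,0,0,0,0,-20,0,80,0,0,0,0,-20,0,85,0,0,0,0,-20,0,89,0,0,0,0,-20,0,90,0,0,0,0,-20,0,90,0,0,0,0]

```text
clock: 5.55
eef_pos: [512.1, -56.4, 44.7]
tool_rot: [3.14, -0.002, 1.501]
force: [-2.4, 0.4, 5.8]
width: 0.4
gripper_force: 3.2
```

```bash
python3 -c "
from fit import *
st()"
```

```text
t 5.55 tray [ 0.81  11.984 44.686] F [-2.457  0.242  5.827] rotErr [-0.002  0.002  0.   ] w 0.38591922826276087 q [-0.087  0.75   0.218  2.039 -0.402  0.391  0.377]
```

The plate is flat (z 44.7, 5.8 N). Now I'll push towards the lip.

Request:
play_rows:
  deltas: [-4,0,1,0,0,0,0,-8,0,1,0,0,0,0,-12,0,1,0,0,0,0,-16,0,1,0,0,0,0,-20,0,1,0,0,0,0,-24,0,1,0,0,0,0,-27,0,1,0,0,0,0,-29,0,1,0,0,0,0,-29,0,1,0,0,0,0]

```text
clock: 6.68
eef_pos: [510.8, -82.1, 44.1]
tool_rot: [3.139, -0.006, 1.503]
force: [-0.5, 6.7, 10.4]
width: -0.3
gripper_force: 5.4
```

```bash
python3 -c "
from fit import *
st()"
```

```text
t 6.675 tray [  1.277 -13.783  44.116] F [-0.985  6.683 10.432] rotErr [-0.002  0.006 -0.002] w -0.2676287905806836 q [-0.027  0.751  0.206  2.033 -0.39   0.393  0.42 ]
```

Request:
play_rows:
  deltas: [-2,0,0,0,0,0,0,-4,0,0,0,0,0,0,-6,0,0,0,0,0,0,-6,0,0,0,0,0,0]

```text
clock: 7.18
eef_pos: [510.7, -87.0, 44.0]
tool_rot: [3.139, -0.007, 1.504]
force: [0.5, 8.5, 10.1]
width: -0.4
gripper_force: 7.1
```

```bash
python3 -c "
from fit import *
st()"
```

```text
t 7.175 tray [  1.529 -18.634  44.017] F [-0.062  8.528 10.093] rotErr [-0.002  0.007 -0.003] w -0.4204802517210512 q [-0.015  0.752  0.204  2.031 -0.388  0.394  0.428]
```

Still moving at about 8 N, so I'll push on until the stop.

Request:
play_rows:
  deltas: [-2,0,0,0,0,0,0,-4,0,0,0,0,0,0,-6,0,0,0,0,0,0,-6,0,0,0,0,0,0]

```text
clock: 7.68
eef_pos: [510.5, -87.4, 43.9]
tool_rot: [3.141, -0.013, 1.508]
force: [1.9, 19.4, 9.6]
width: 0.1
gripper_force: 12.0
```

```bash
python3 -c "
from fit import *
st()
im=get_image('scene')[:,:,::-1]; o=np.array([300,215]);k=7
a=cv2.resize(np.ascontiguousarray(im[215:300,300:405]),None,fx=k,fy=k,interpolation=cv2.INTER_CUBIC)
for sl,c in((16,(0,200,0)),(22,(0,0,255))):
  P=world(TR,[flap(x,s,0,-.5,sl) for x,s in((47,94),(-47,94),(32,66),(-32,66),(47,0),(-47,0))])
  for u in proj('scene',P): cv2.circle(a,tuple(int(v) for v in (u-o+.5)*k),4,c,1)
cv2.imwrite('pics/s4.png',a)"
```

```text
t 7.675 tray [  1.373 -19.094  43.864] F [ 0.574 19.496  9.634] rotErr [-0.001  0.013 -0.007] w 0.07534954441297746 q [-0.005  0.752  0.196  2.029 -0.388  0.398  0.437]
```

View pics/s4.png

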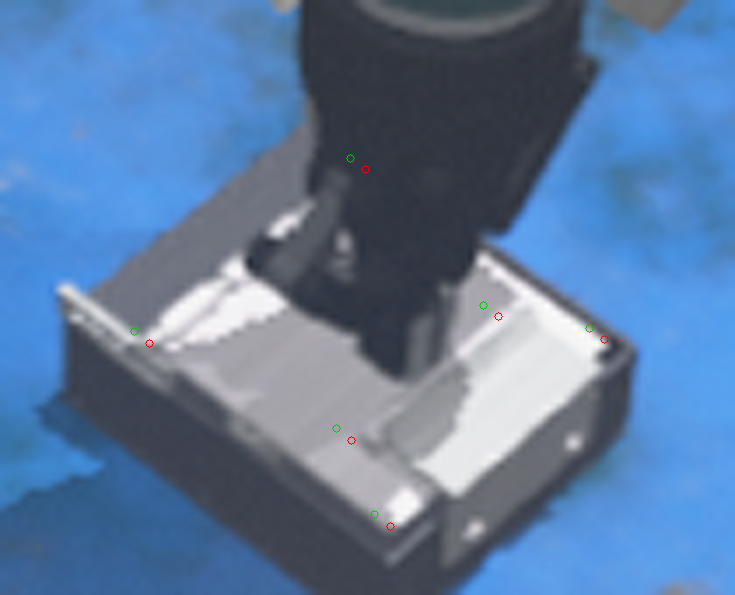

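The slide has stopped hard at TCP y = -19.1 with 19 N, and the corners match the red 22 mm markers: fully home. I'll unload the tips and lift off.

Request:
play_rows:
  deltas: [4,0,0,0,0,0,0,6,0,-2,0,0,0,0,8,0,-10,0,0,0,0,8,0,-35,0,0,0,0,8,0,-70,0,0,0,0,8,0,-110,0,0,0,0,50,0,-130,0,0,0,0,90,0,-130,0,0,0,0,90,0,-130,0,0,0,0,90,0,-130,0,0,0,0]

```text
clock: 8.98
eef_pos: [514.9, -8.1, 173.1]
tool_rot: [3.141, -0.001, 1.501]
force: [0.2, -0.1, -0.4]
width: -0.0
gripper_force: 0.0
```

```bash
python3 -c "
from fit import *
st()
im=get_image('scene')[:,:,::-1]; o=np.array([300,215]);k=7
a=cv2.resize(np.ascontiguousarray(im[215:300,300:405]),None,fx=k,fy=k,interpolation=cv2.INTER_CUBIC)
for sl,c in((16,(0,200,0)),(22,(0,0,255))):
  P=world(TR,[flap(x,s,0.03,-.5,sl) for x,s in((47,94),(-47,94),(32,66),(-32,66),(47,0),(-47,0))])
  for u in proj('scene',P): cv2.circle(a,tuple(int(v) for v in (u-o+.5)*k),4,c,1)
cv2.imwrite('pics/s5.png',a)"
```

```text
t 8.975 tray [  0.232  60.324 173.131] F [ 0.168 -0.102 -0.381] rotErr [-0.001  0.001  0.   ] w -0.017669969305673085 q [-0.285  0.543  0.364  1.961 -0.295  0.688  0.191]
```

View pics/s5.png

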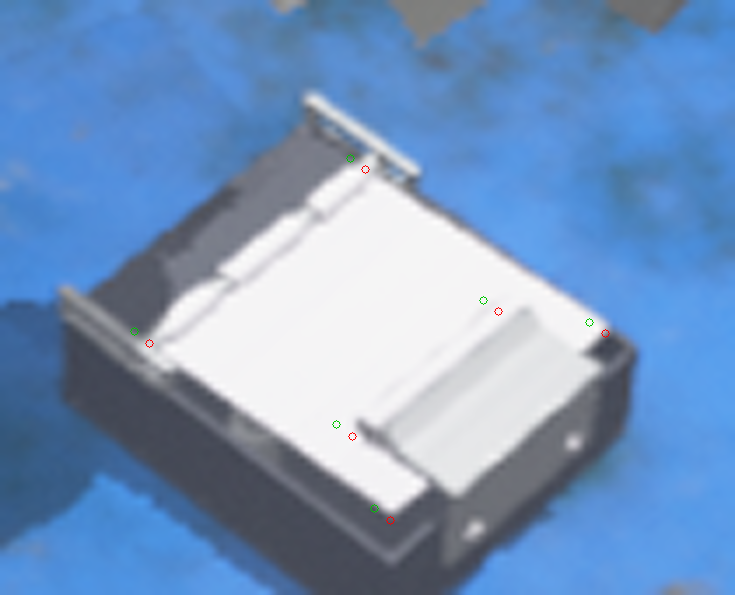

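The flap is held under the lip with its corners on the 22 mm markers, and the arm is clear.

```bash
python3 -c "
from cell import *
print(finish_job())"
```

```text
the job is handed in; nothing more can be done
None
```

The tray is shut: I folded the flap over, pushed it about 22 mm home under the lip, and it stayed there after the arm lifted clear; the job is handed in at about 9 s, but the verdict was not shown to me.

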